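# Close the centrifuge bowl with the knob nut that fits

## Task

Set the loose aluminium cover on the bowl of the small centrifuge so that it is seated flat on the rim and let go of it, then find which of the two black knob nuts threads onto the spindle sticking out of the cover by trying them, and screw that nut down until it rests on the cover's hub. Leave the other nut on the stand or set down on the bench well clear of the centrifuge, and do not disturb the other things on the bench.

Things in the scene. Friction and masses are not known exactly. Their poses are not given: they have to be found in the camera images.
- bowl_rim (a point): Centre of the round rim, 95 mm above the bench, of the centrifuge's open aluminium bowl, 110 mm across outside, 98 mm inside, floor 33 mm below the rim. z up. A steel spindle stands upright in its middle, tip 33 to 48 mm above the rim, up to 29 mm thick over its thread.
- centrifuge: Grey round base of the centrifuge, 176 mm across, 58 mm high, fixed; origin under its centre, straight below bowl_rim. It carries bowl and spindle. The spindle's thread is coarse, four-start and right-handed: a fitting nut goes down 32 mm per full turn clockwise seen from above.
- cover_hub (a point): Centre, half-way up, of the round hub on top of the loose cover: 46 mm across, 16 mm tall, with a 35 mm hole right through. Pinch the hub. z up. The disc's top is 8 mm below this point, the hub's top 8 mm above it. With the cover seated this point is 12 mm above the bowl's rim.
- cover: Loose aluminium cover lying right way up on the bench, about 0.2 kg: a disc 124 mm across, 4 mm thick, under it a locating ring 92 mm across and 6 mm deep that drops inside the bowl's rim with about 2 mm clearance, on top the hub. Origin: centre of the underside of the locating ring, 18 mm below cover_hub.
- nut_a_mid (a point): Centre, half-way up, of a black round knob nut, 44 mm across, 34 mm tall, closed on top, hollow below. Its z axis points out of its closed top; on the stand it leans 35 degrees towards the robot and its y axis runs level along the stand. Fully home on the seated cover this point is 37 mm above the bowl's rim.
- nut_b_mid (a point): As nut_a_mid, for the second nut. Both nuts look the same outside. Exactly one threads onto the spindle that is fitted now, sometimes a, sometimes b: find it by trying.
- nut_a: Nut a, about 0.1 kg; origin: centre of its underside. Lowered on the spindle any nut stops 4 to 14 mm above home. Pressed lightly and turned clockwise, the fitting one follows the thread down and is home after 45 to 155 degrees (if it catches on a thread's start: lift, turn back 30 degrees, set down again); a wrong one stays 10 mm or more above home.
- nut_b: Nut b; origin at the centre of its open underside.
- stand: White fixed stand for the two nuts, 170 mm wide; its deck slopes down 35 degrees towards the robot. The nuts sit 90 mm apart side by side on it; a lip 10 mm high below them stops them sliding. Origin on the bench midway between the nuts; the deck above it is 42 mm up; y runs along the row.
- jar: Bystander: jar with a white lid, 76 mm across, 100 mm tall; origin at the centre of its underside.
- blood_tube: Bystander: capped blood tube upright on a small foot, 25 mm across the foot, 88 mm tall; origin at the centre of its underside.
- calculator: Bystander: desk calculator lying flat, 75 x 140 x 18 mm; origin at the centre of its underside.
- label_roll: Bystander: roll of paper labels standing on end, 56 mm across, 30 mm tall; origin at the centre of its underside.
- stapler: Bystander: stapler, 32 x 120 mm, 35 mm tall; origin at the centre of its underside.
- pen: Bystander: highlighter pen lying on the notebook, 130 mm long; origin at the centre of its underside.
Mind the look-alikes: they are no part of the job. Several things look just like the cover: the one meant starts nearest to the robot's base. What is shaped like the nut_a but green is not meant.

How it is judged (in metres and radians):
On the way, in this order (a step that is already met when the one before it is completed fails the run):
1. the cover is seated level on the bowl's rim and let go (z of cover_hub in the frame of bowl_rim between 0.01 and 0.0137 m and horizontal distance between cover_hub and bowl_rim below 0.005 m and angle between cover_hub's own z axis and vertical below 0.05 rad and contact force between the fingers and cover below 0.3 N), for 0.2 s.
2. a nut is screwed down onto the cover's hub (((z of nut_a_mid in the frame of bowl_rim between 0.0345 and 0.039 m and horizontal distance between nut_a_mid and bowl_rim below 0.005 m and angle between nut_a_mid's own z axis and vertical below 0.06 rad) or (z of nut_b_mid in the frame of bowl_rim between 0.0345 and 0.039 m and horizontal distance between nut_b_mid and bowl_rim below 0.005 m and angle between nut_b_mid's own z axis and vertical below 0.06 rad))), for 0.1 s.
At the end, for the whole second after the job is handed in: Cover seated on the rim (height within 2 mm, centre within 5 mm, level within 3 degrees); one nut screwed home upright on the spindle (height within 2 mm, axis within 5 mm, 3 degrees); the other nut on stand or bench, over 100 mm from the bowl centre; all at rest (z of cover_hub in the frame of bowl_rim between 0.01 and 0.0137 m and horizontal distance between cover_hub and bowl_rim below 0.005 m and angle between cover_hub's own z axis and vertical below 0.05 rad and linear speed of cover below 0.01 m/s and ((z of nut_a_mid in the frame of bowl_rim between 0.0345 and 0.039 m and horizontal distance between nut_a_mid and bowl_rim below 0.005 m and angle between nut_a_mid's own z axis and vertical below 0.06 rad and linear speed of nut_a below 0.01 m/s and height (world z) of nut_b_mid above 0.005 m and horizontal distance between nut_b_mid and bowl_rim above 0.1 m and linear speed of nut_b below 0.02 m/s) or (z of nut_b_mid in the frame of bowl_rim between 0.0345 and 0.039 m and horizontal distance between nut_b_mid and bowl_rim below 0.005 m and angle between nut_b_mid's own z axis and vertical below 0.06 rad and linear speed of nut_b below 0.01 m/s and height (world z) of nut_a_mid above 0.005 m and horizontal distance between nut_a_mid and bowl_rim above 0.1 m and linear speed of nut_a below 0.02 m/s))); the robot touches nothing.
It fails at once if a bystander was moved more than 30 mm (distance of any of jar, blood_tube, calculator, label_roll, stapler, pen from where it was at the start of the episode above 0.03 m).
It also fails if it takes over 72 s, if anything falls off the work surface, if the arm or the gripper's body presses on something with over 40 N, if the wrist force passes 120 N, or if a joint passes its speed limit or range.

## Robot

A 6-joint arm with a two-finger parallel gripper is mounted at the origin on the work surface. World frame = base frame: x ahead of the robot, y to its left, z up, the work surface at z = 0. Lengths are in m, angles in degrees, forces in N, time in s.
With the tool pointing down it reaches from about 0.3 to 0.75 m from the base axis. Payload 8.5 kg.
Tool frame: the origin (TCP) lies midway between the tips of the shut fingers; the grasp point (between the pads) lies env.tcp_to_grasp behind it (env.tcp_to_grasp is the distance from the TCP to the grasp point, in m); z points along the fingers, y is the line along which they close (so a half turn about z gives the same grasp; the last joint's range is limited). The gripper opens to 85 mm and grips with 20 to 120 N. Pads are 22 mm wide; open, the fingers measure 114 mm over their backs; the gripper's body (76 mm by 85 mm) begins 54 mm behind the grasp point. The pads swing forward as they close: fully open they stand 13 mm farther back than shut.
Start: joints at [-84.93, 21.807, 74.336, -0, 83.858, -12.336], TCP at [0.165, -0.525, 0.231] pointing down, gripper open.
Joint ranges: [-178.18, 178.18], [-50.72, 133.34], [12.68, 142.11], [-81.47, 261.47], [9.98, 163.14], [-165.26, 165.26]. Speed limits (degrees/s): [136.94, 136.94, 180, 180, 180, 180].

## Interface

Orientations are given as a 3x3 rotation matrix whose columns are the frame's x, y, z axes.
In Python, from rig import observe, optics, job, env gives the robot as it stands. The module is installed in compiled form; this text tells all that it offers.
- The arm moves only by the shell command python3 -m jog 'ROWS' [FORCE]. ROWS is JSON, a list of rows, each a list of 7 numbers: the turn, a rotation vector about the tool's x, y, z in rad, then the shift along the tool's x, y, z in m, then the opening in per cent of the stroke, from 0 (shut) to 100 (fully open). A call has 1 to 10 rows; each row shifts and turns the commanded pose from where the row before left it, along the tool's axes as they then stand; what a row does not reach is not made up. A row lasts 1/8 s, in which the tool goes at most 62.5 mm and 10.7 degrees, less where a joint would pass 70% of its speed; a pose out of reach is approached as far as the arm can. A call is refused whole if a number of a shift passes 0.0625 or a number of a turn 0.188, either way. A call with a gripper value outside its range is refused whole. The fingers move at their own pace and stop on an object; FORCE is the grip in N (left out, the last holds). Time passes only in rows, so rows that do not move let the fingers close. It gives the time, the measured TCP pose, the force, the opening and the grip force at its end, in the units of the state.
- observe(): the state, without advancing time (a new reading comes with each control period).
- optics.get_image(name): name is "scene" or "top"; returns a dict with "pixels" (480x640x3 uint8, red, green, blue), "mtx" (3x3 intrinsics, pixels), "rvec" (rotation vector, rad) and "tvec" (3), from world to camera coordinates, as OpenCV has them. Camera axes: x right, y down, z forward; pixel columns grow to the right and rows downward; lengths in m; the calibration is good to about 2 mm. A picture is of the moment at which its call begins. There is no depth.
- job.close_job(): hands the job in; it is judged then, once.
The state is a dict: "time_s": time; "q": joint angles; "qvel": joint speeds; "joint_efforts": joint torques, N m; "position": TCP position; "tool_rot": TCP orientation; "ft_force": force on the tool from outside, world axes, zero at the start; "wrist_torque": the same for the moment, N m; "grip_width": finger opening in m; "gripper_force": force on a finger pad.
Only numpy, scipy, OpenCV 4.12 (cv2) and the standard library are available. Lean on these libraries where they do the work, as an engineer would, in place of code of your own. Each camera call takes 0.05 s, during which the arm holds its last target. There are 200 camera calls.

## Working session

There is one attempt and no reset: what is moved stays moved. The work goes in short steps, Python scripts to look and compute and a shell command to move; the robot and the scene stay as the last step left them, time stands still between calls to the robot, and variables do not carry over. Pictures are saved under pics/ and viewed, at most 10 in all, crops included, and the job is handed in when it is done.

```bash
mkdir -p pics; ls; python3 - <<'E'
from rig import observe, optics, job, env
import cv2,numpy as np
s=observe();print(s['time_s'],s['position'],s['tool_rot'],s['grip_width'],env.tcp_to_grasp)
for n in("scene","top"):
    d=optics.get_image(n);cv2.imwrite(f"pics/{n}0.png",d["pixels"][:,:,::-1]);print(n,d["mtx"],d["rvec"],d["tvec"])
    R=cv2.Rodrigues(np.array(d["rvec"],float))[0];print("cam",-R.T@np.array(d["tvec"]).ravel())
E
```

```text
pics
0.0 [ 0.16449015 -0.5245206   0.23071458] [[ 9.54212668e-01  2.99129016e-01 -1.27007190e-04]
 [ 2.99128876e-01 -9.54211600e-01  1.46217102e-03]
 [ 3.16186045e-04 -1.43321363e-03 -9.99998923e-01]] 0.08530378141251573 0.0187
scene [[606.23807226   0.         326.32906482]
 [  0.         606.23807226 236.22141821]
 [  0.           0.           1.        ]] [ 1.01890598  2.51371751 -0.97764476] [ 0.4689017  -0.19402698  1.48020616]
cam [1.11757066 0.5047013  0.97202776]
top [[622.73975553   0.         315.49889958]
 [  0.         622.73975553 240.18707331]
 [  0.           0.           1.        ]] [ 2.15978804 -2.03530512  0.22203173] [-0.09616755  0.57777535  1.22965255]
cam [ 0.29738436 -0.08540962  1.32641837]
```

View pics/scene0.png

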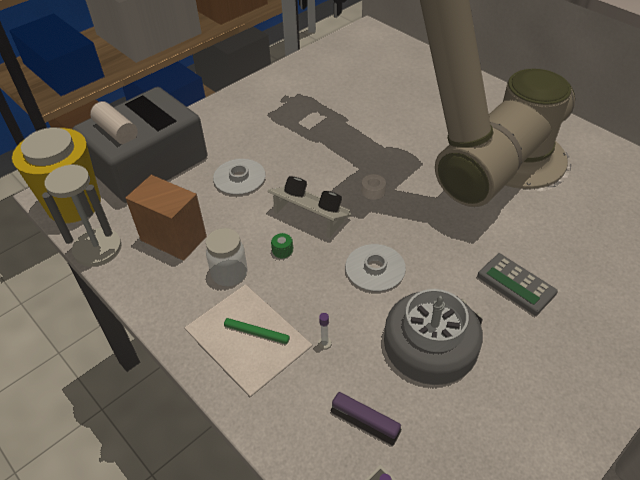

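View pics/top0.png

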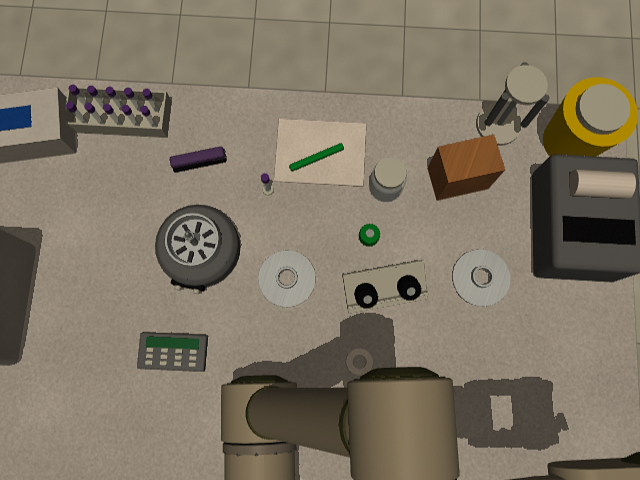

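The scene view shows the centrifuge at about (435,325), the near cover at (375,265), and the nuts at (296,186) and (330,200). In the top view the bowl is at (193,240), the near cover at (287,278), and the nuts at (367,295) and (409,288).

```bash
cat > h.py <<'E'
import cv2,numpy as np
from rig import observe,optics
def get(n):
    d=optics.get_image(n);d['R']=cv2.Rodrigues(np.array(d['rvec'],float))[0];d['t']=np.array(d['tvec'],float).ravel();d['C']=-d['R'].T@d['t'];d['bgr']=d['pixels'][:,:,::-1].copy();return d
def ray(d,uv):
    v=d['R'].T@np.linalg.inv(d['mtx'])@np.array([uv[0],uv[1],1.]);return d['C'],v/np.linalg.norm(v)
def onz(d,uv,z):
    c,v=ray(d,uv);return c+v*(z-c[2])/v[2]
def proj(d,P):
    p=d['mtx']@(d['R']@np.array(P,float)+d['t']);return p[:2]/p[2]
def tri(d1,u1,d2,u2):
    c1,v1=ray(d1,u1);c2,v2=ray(d2,u2);s=np.linalg.lstsq(np.c_[v1,-v2],c2-c1,rcond=None)[0]
    a,b=c1+s[0]*v1,c2+s[1]*v2;return (a+b)/2,np.linalg.norm(a-b)
def blobs(d,mask,box,amin=60):
    x0,y0,x1,y1=box;m=np.zeros_like(mask);m[y0:y1,x0:x1]=mask[y0:y1,x0:x1]
    cs=cv2.findContours(m,cv2.RETR_LIST,cv2.CHAIN_APPROX_NONE)[0]
    return sorted([c for c in cs if cv2.contourArea(c)>amin],key=cv2.contourArea,reverse=True)
def circ(d,c,z):
    "circle fit of contour cast on plane z, convex hull"
    c=cv2.convexHull(c)[:,0];P=np.array([onz(d,p,z)[:2] for p in c])
    s=np.linalg.lstsq(np.c_[2*P,np.ones(len(P))],(P**2).sum(1),rcond=None)[0]
    return s[:2],np.sqrt(s[2]+s[:2]@s[:2])
E
python3 - <<'E'
from h import *
D={n:get(n) for n in("scene","top")}
box={'top':{'cover':(250,240,325,318),'far':(445,240,520,315),'bowl':(150,200,245,285),'nuts':(340,255,432,315)},
'scene':{'cover':(335,235,415,300),'far':(205,150,275,200),'bowl':(395,280,480,362),'nuts':(268,168,355,225)}}
for n,d in D.items():
    hsv=cv2.cvtColor(d['bgr'],cv2.COLOR_BGR2HSV);g=hsv[:,:,2]
    for k,p in {'cover':(270,280),'bench':(240,330)}.items(): print(k,hsv[p[1],p[0]] if n=='top' else '')
    light=((hsv[:,:,1]<22)&(g>120)).astype(np.uint8)*255;bright=((hsv[:,:,1]<40)&(g>105)).astype(np.uint8)*255;dark=(g<45).astype(np.uint8)*255
    for k,m,z in(('cover',light,.01),('far',light,.01),('bowl',bright,.095),('nuts',dark,.056)):
        for c in blobs(d,m,box[n][k])[:4]:
            M=cv2.moments(c);u=(M['m10']/M['m00'],M['m01']/M['m00']);P,r=circ(d,c,z)
            print(n,k,np.round(u,1),cv2.contourArea(c),cv2.boundingRect(c),'circ',P.round(4),round(r,4),'cen',onz(d,u,z).round(4)[:2])
t,s=D['top'],D['scene']
o=np.vstack([cv2.resize(t['bgr'][195:320,150:440],None,fx=2.7,fy=2.7),cv2.resize(s['bgr'][160:260,260:420],(783,260))[:, :]])[:600]
cv2.imwrite('pics/crop1.png',o)
E
```

```text
cover 
bench 
scene cover [375.1 267. ] 2078.5 (346, 244, 59, 47) circ [ 0.5086 -0.0033] 0.0607 cen [ 0.5099 -0.002 ]
scene cover [375.7 261.2] 223.0 (366, 253, 21, 17) circ [ 0.4966 -0.0113] 0.0214 cen [ 0.4976 -0.0117]
scene cover [373.7 270. ] 165.0 (362, 261, 27, 16) circ [ 0.5093 -0.0038] 0.0253 cen [0.5176 0.0015]
scene far [238.8 175.9] 1331.5 (214, 159, 52, 35) circ [ 0.5352 -0.4178] 0.0606 cen [ 0.5363 -0.4167]
scene far [238.2 170.3] 148.0 (230, 165, 17, 12) circ [ 0.5237 -0.4342] 0.022 cen [ 0.525  -0.4334]
scene far [238.3 177.6] 140.5 (227, 170, 24, 14) circ [ 0.5346 -0.4202] 0.0272 cen [ 0.5406 -0.4131]
scene bowl [436.  312.7] 2640.5 (395, 280, 74, 61) circ [0.5511 0.1731] 0.0709 cen [0.563  0.1877]
scene bowl [438.9 310.5] 1437.0 (407, 290, 60, 49) circ [0.5633 0.1894] 0.0512 cen [0.5558 0.1883]
scene bowl [416.7 320.3] 99.0 (410, 316, 15, 10) circ [0.5989 0.1743] 0.0119 cen [0.5993 0.1746]
scene bowl [445.6 333.3] 68.0 (440, 328, 13, 11) circ [0.5834 0.2262] 0.0101 cen [0.5843 0.226 ]
scene nuts [329.5 201.5] 297.5 (319, 191, 23, 21) circ [ 0.4742 -0.1713] 0.0286 cen
[... 740 characters left out ...]
en [0.5634 0.1899]
top bowl [181.7 236.1] 462.0 (166, 214, 46, 50) circ [0.5644 0.1904] 0.051 cen [0.5681 0.2098]
top bowl [190.  234.4] 335.0 (173, 221, 30, 26) circ [0.5744 0.1954] 0.0297 cen [0.5726 0.1933]
top bowl [180.9 249.9] 68.5 (175, 245, 13, 11) circ [0.5394 0.2084] 0.0114 cen [0.5395 0.2083]
top nuts [365.7 295.2] 418.0 (354, 283, 24, 25) circ [ 0.4752 -0.1711] 0.0245 cen [ 0.4749 -0.1712]
top nuts [408.6 287.5] 417.5 (397, 275, 24, 25) circ [ 0.4964 -0.2583] 0.0246 cen [ 0.4962 -0.2585]
top nuts [367.2 299.2] 77.5 (362, 294, 11, 11) circ [ 0.4669 -0.1746] 0.0107 cen [ 0.4669 -0.1746]
top nuts [410.7 291. ] 77.0 (406, 286, 11, 11) circ [ 0.489 -0.263] 0.0108 cen [ 0.4891 -0.263 ]
```

View pics/crop1.png

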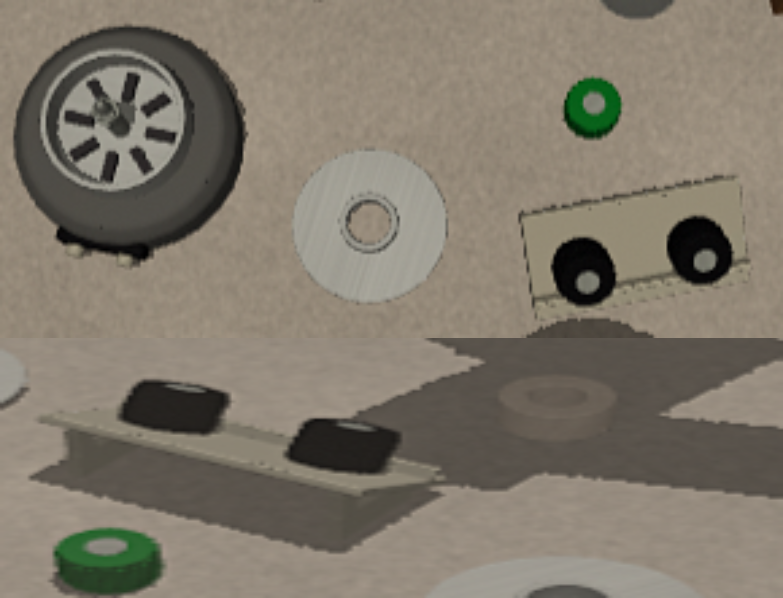

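The two views agree within 1 mm at the expected heights. That gives the cover at (0.5087,-0.0034), the bowl at (0.5637,0.1897), and the nuts at (0.475,-0.171) and (0.4963,-0.2584), 90 mm apart with the row yawed 13.8°. I'll move over the cover.

```bash
cat > d.py <<'E'
import sys,numpy as np
from rig import observe
from scipy.spatial.transform import Rotation as R
def delta(P,X=0,tilt=0,tiltaz=0):
    "to target TCP pos P, tool x angle X deg (pointing down)"
    s=observe();T=np.array(s['tool_rot']);a=np.radians(X)
    G=np.array([[np.cos(a),np.sin(a),0],[np.sin(a),-np.cos(a),0],[0,0,-1]]).copy()
    print('t',round(s['time_s'],2),'pos',np.round(s['position'],4),'xang',np.degrees(np.arctan2(T[1,0],T[0,0])).round(2),'q',np.round(s['q'],0),'w',round(s['grip_width'],4),'gf',np.round(s['gripper_force'],1),'F',np.round(s['ft_force'],1))
    print('shift',(T.T@(np.array(P)-s['position'])).round(4),'turn',R.from_matrix(T.T@G).as_rotvec().round(4))
if __name__=='__main__': v=list(map(float,sys.argv[1:]));delta(v[:3],*v[3:])
E
python3 -m jog '[[0,0,0.152,0,0,0,100],[0,0,0.152,0,0,0,100]]'
python3 -m jog '[[0,0,0,0.0344,-0.052,0,100],[0,0,0,0.0344,-0.052,0,100],[0,0,0,0.0344,-0.052,0,100],[0,0,0,0.0344,-0.052,0,100],[0,0,0,0.0344,-0.052,0,100],[0,0,0,0.0344,-0.052,0,100],[0,0,0,0.0344,-0.052,0,100],[0,0,0,0.0344,-0.052,0,100],[0,0,0,0.0344,-0.052,0,100],[0,0,0,0.0344,-0.052,0,100]]'
python3 d.py 0.5087 -0.0034 0.08
```

```text
time_s: 0.45
position: [0.1645, -0.5247, 0.2311]
tool_rot: [[1.0, -0.005, -0.0], [-0.005, -1.0, 0.0], [-0.0, -0.0, -1.0]]
ft_force: [0.5, 0.1, -0.2]
grip_width: 0.0852
gripper_force: 0.0
time_s: 1.7
position: [0.5095, -0.0029, 0.2314]
tool_rot: [[1.0, -0.0, 0.0], [-0.0, -1.0, -0.0], [0.0, 0.0, -1.0]]
ft_force: [1.8, -0.1, 1.2]
grip_width: 0.0856
gripper_force: 0.0
t 1.7 pos [ 0.5095 -0.0029  0.2314] xang -0.0 q [-14.  18.  81.  -0.  82.  76.] w 0.0856 gf 0.0 F [ 1.8 -0.1  1.2]
shift [-0.0008  0.0005  0.1514] turn [ 0.0002 -0.0002 -0.    ]
```

```bash

python3 -m jog '[[0,0,0,-0.0008,0.0005,0.04,100],[0,0,0,0,0,0.04,100],[0,0,0,0,0,0.04,100],[0,0,0,0,0,0.04,100],[0,0,0,0,0,0.03,100],[0,0,0,0,0,0.015,100],[0,0,0,0,0,0.012,100],[0,0,0,0,0,0,100]]'
python3 d.py 0.5087 -0.0034 0.013
```

```text
time_s: 2.7
position: [0.5076, -0.0053, 0.0139]
tool_rot: [[1.0, -0.0, -0.001], [-0.0, -1.0, 0.0], [-0.001, -0.0, -1.0]]
ft_force: [-0.7, 0.1, -0.1]
grip_width: 0.085
gripper_force: 0.0
t 2.7 pos [ 0.5076 -0.0053  0.0139] xang -0.01 q [-14.  33.  97.   0.  49.  76.] w 0.085 gf 0.0 F [-0.7  0.1 -0.1]
shift [ 0.0011 -0.0019  0.0009] turn [-0.0003  0.0011 -0.0002]
```

```bash

python3 -m jog '[[0,0,0,0.001,-0.0015,0.0005,100],[0,0,0,0,0,0,100],[0,0,0,0,0,0,40],[0,0,0,0,0,0,40],[0,0,0,0,0,0,30],[0,0,0,0,0,0,30],[0,0,0,0,0,0,30],[0,0,0,0,0,0,30]]' 50
python3 d.py 0.5087 -0.0034 0.013
python3 -m jog '[[0,0,0,0,0,-0.01,30],[0,0,0,0,0,-0.01,30],[0,0,0,0,0,0,30],[0,0,0,0,0,0,30]]'
python3 -c "
from h import *
d=get('scene');cv2.imwrite('pics/lift.png',cv2.resize(d['bgr'][180:380,280:500],None,fx=2.5,fy=2.5))"
```

```text
time_s: 3.7
position: [0.5089, -0.0039, 0.0146]
tool_rot: [[1.0, -0.0, 0.001], [-0.0, -1.0, -0.0], [0.001, 0.0, -1.0]]
ft_force: [-2.0, -0.3, 7.4]
grip_width: 0.0439
gripper_force: 49.6
t 3.7 pos [ 0.5089 -0.0039  0.0146] xang -0.02 q [-14.  33.  97.   0.  49.  76.] w 0.0439 gf 49.6 F [-2.  -0.3  7.4]
shift [-0.0002 -0.0005  0.0016] turn [ 0.0001 -0.0007 -0.0004]
time_s: 4.2
position: [0.5087, -0.0038, 0.0338]
tool_rot: [[1.0, -0.0, -0.0], [-0.0, -1.0, 0.0], [-0.0, -0.0, -1.0]]
ft_force: [-0.4, 0.2, -1.5]
grip_width: 0.0436
gripper_force: 51.1
```

View pics/lift.png

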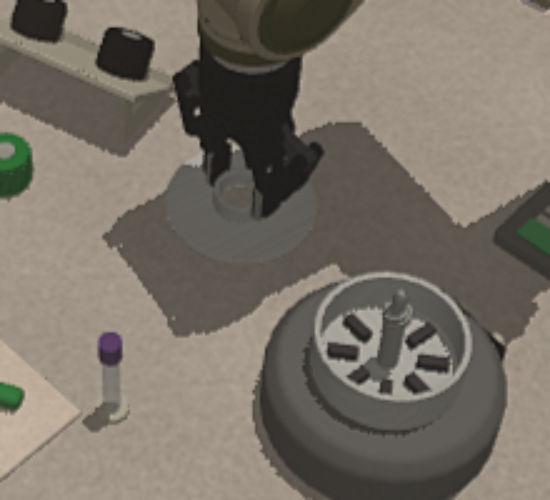

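The cover is in the fingers (at about (240,200) in the crop) and clear of the bench, hanging near level. Next I'll lift it and carry it over the bowl.

```bash

python3 -m jog '[[0,0,0,0,0,-0.039,30],[0,0,0,0,0,-0.039,30],[0,0,0,0,0,-0.039,30],[0,0,0,0,0,-0.039,30],[0,0,0,0.011,-0.03,0,30],[0,0,0,0.011,-0.041,0,30],[0,0,0,0.011,-0.041,0,30],[0,0,0,0.011,-0.041,0,30],[0,0,0,0.011,-0.041,0,30],[0,0,0,0,0,0,30]]'
python3 -m jog '[[0,0,0,0,0,0,30],[0,0,0,0,0,0,30]]'
python3 d.py 0.5637 0.1897 0.16
python3 - <<'E'
from h import *
for n,b in(('top',(130,190,260,300)),('scene',(360,180,500,380))):
    d=get(n);x0,y0,x1,y1=b
    cv2.imwrite(f'pics/over_{n}.png',cv2.resize(d['bgr'][y0:y1,x0:x1],None,fx=3,fy=3))
E
```

```text
time_s: 5.5
position: [0.5637, 0.1925, 0.1888]
tool_rot: [[1.0, 0.003, -0.001], [0.003, -1.0, 0.0], [-0.001, -0.0, -1.0]]
ft_force: [-0.0, -1.4, -1.5]
grip_width: 0.0435
gripper_force: 51.8
time_s: 5.75
position: [0.5638, 0.1892, 0.1898]
tool_rot: [[1.0, -0.001, -0.0], [-0.001, -1.0, -0.0], [-0.0, 0.0, -1.0]]
ft_force: [-0.3, 0.4, -2.1]
grip_width: 0.0435
gripper_force: 51.8
t 5.75 pos [0.5638 0.1892 0.1898] xang -0.08 q [ 7. 28. 71. -0. 81. 97.] w 0.0435 gf 51.8 F [-0.3  0.4 -2.1]
shift [-0.0001 -0.0006  0.0298] turn [ 0.0002  0.0004 -0.0014]
```

View pics/over_scene.png

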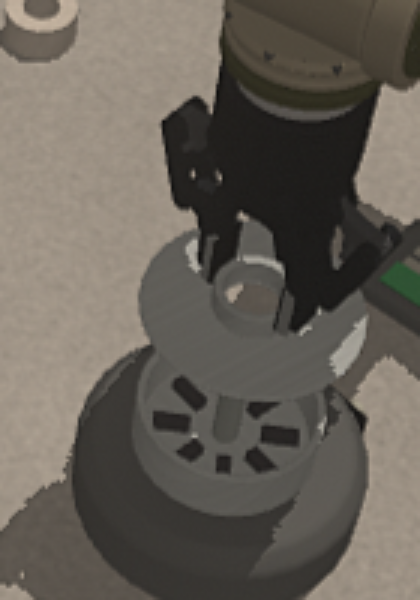

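The cover hangs level above the bowl with the spindle below the hub hole at about (250,290). I'll lower it and watch the force.

```bash

python3 -m jog '[[0,0,0,0,-0.0005,0.025,30],[0,0,0,0,0,0.025,30],[0,0,0,0,0,0.02,30],[0,0,0,0,0,0.006,30],[0,0,0,0,0,0,30]]'
python3 -m jog '[[0,0,0,0,0,0.004,30],[0,0,0,0,0,0,30]]'
python3 -m jog '[[0,0,0,0,0,0.003,30],[0,0,0,0,0,0,30]]'
python3 d.py 0.5637 0.1897 0.1036
```

```text
time_s: 6.48
position: [0.564, 0.1903, 0.1142]
tool_rot: [[1.0, -0.001, 0.0], [-0.001, -1.0, -0.0], [0.0, 0.0, -1.0]]
ft_force: [-0.4, 0.7, -0.4]
grip_width: 0.0438
gripper_force: 51.8
time_s: 6.72
position: [0.5639, 0.1906, 0.1101]
tool_rot: [[1.0, -0.0, 0.0], [-0.0, -1.0, 0.0], [0.0, -0.0, -1.0]]
ft_force: [-0.5, 0.4, -0.5]
grip_width: 0.0436
gripper_force: 51.8
time_s: 6.98
position: [0.5638, 0.1906, 0.1067]
tool_rot: [[1.0, -0.0, -0.0], [-0.0, -1.0, -0.0], [-0.0, 0.0, -1.0]]
ft_force: [-0.3, 0.3, -0.9]
grip_width: 0.0432
gripper_force: 51.8
t 6.97 pos [0.5638 0.1906 0.1067] xang -0.01 q [ 7. 33. 78.  0. 70. 97.] w 0.0432 gf 51.8 F [-0.3  0.3 -0.9]
shift [-0.0001  0.0009  0.0031] turn [ 0.      0.0003 -0.0002]
```

```bash

python3 -m jog '[[0,0,0,0,0.0007,0.0015,30],[0,0,0,0,0,0,30]]'
python3 -m jog '[[0,0,0,0,0,0.0015,30],[0,0,0,0,0,0,30]]'
python3 -m jog '[[0,0,0,0,0,0.001,30],[0,0,0,0,0,0,30]]'
python3 d.py 0.5637 0.1897 0.1036
```

```text
time_s: 7.22
position: [0.5638, 0.1899, 0.1052]
tool_rot: [[1.0, -0.0, -0.0], [-0.0, -1.0, -0.0], [-0.0, 0.0, -1.0]]
ft_force: [-0.1, 0.8, -1.5]
grip_width: 0.0435
gripper_force: 51.8
time_s: 7.48
position: [0.5639, 0.1899, 0.1038]
tool_rot: [[1.0, -0.0, -0.0], [-0.0, -1.0, 0.0], [-0.0, -0.0, -1.0]]
ft_force: [-0.5, -0.3, -1.9]
grip_width: 0.0437
gripper_force: 51.8
time_s: 7.72
position: [0.5639, 0.1899, 0.1036]
tool_rot: [[1.0, -0.0, 0.001], [-0.0, -1.0, 0.0], [0.001, -0.0, -1.0]]
ft_force: [-1.6, -0.3, 5.0]
grip_width: 0.0436
gripper_force: 52.4
t 7.72 pos [0.5639 0.1899 0.1036] xang -0.01 q [ 7. 33. 78. -0. 69. 97.] w 0.0436 gf 52.4 F [-1.6 -0.3  5. ]
shift [-0.0002  0.0002  0.    ] turn [-0.     -0.0007 -0.0001]
```

Contact came at exactly the expected height of 0.1036. I'll release and rise.

```bash

python3 -m jog '[[0,0,0,0,0,0,60],[0,0,0,0,0,0,80],[0,0,0,0,0,0,80],[0,0,0,0,0,0,80],[0,0,0,0,0,-0.02,80],[0,0,0,0,0,-0.04,80],[0,0,0,0,0,-0.05,80],[0,0,0,0,0,-0.03,80]]'
python3 -m jog '[[0,0,-0.18,-0.0,0.05,0,80],[0,0,-0.18,0,0.05,0,80],[0,0,-0.18,0.01,0.05,0,80],[0,0,-0.18,0.02,0.05,0,80],[0,0,-0.18,0.03,0.04,0,80],[0,0,-0.18,0.04,0.03,0,80],[0,0,-0.18,0.05,0.02,0,80],[0,0,0,0,0,0,80]]'
python3 - <<'E'
from h import *
from d import delta
X=np.array([.971,.239,0]);n=np.array([-.5736*X[0],-.5736*X[1],.8192])
P=np.array([.475,-.171,.056])
T=np.c_[np.cross([-.239,.971,0],-n),[-.239,.971,0],-n]
print(T.round(3));print('pre',P+.1*n,'grasp tcp mid',P-.0187*n)
delta([.475,-.171,.2],193.8)
for n in('top','scene'):
    d=get(n);cv2.imwrite(f'pics/seat_{n}.png',d['bgr'])
    hsv=cv2.cvtColor(d['bgr'],cv2.COLOR_BGR2HSV)
    m=((hsv[:,:,1]<28)&(hsv[:,:,2]>110)).astype(np.uint8)*255
    u=proj(d,[.5637,.1897,.099]);b=[int(u[0]-45),int(u[1]-45),int(u[0]+45),int(u[1]+45)]
    for c in blobs(d,m,b)[:3]: print(n,cv2.contourArea(c),circ(d,c,.099))
E
```

```text
time_s: 8.72
position: [0.5642, 0.19, 0.2454]
tool_rot: [[1.0, -0.0, 0.003], [-0.0, -1.0, 0.0], [0.003, -0.0, -1.0]]
ft_force: [-0.0, -0.7, -0.3]
grip_width: 0.0682
gripper_force: 0.0
time_s: 9.72
position: [0.783, 0.0543, 0.2388]
tool_rot: [[0.302, 0.953, -0.003], [0.953, -0.302, 0.001], [-0.0, -0.003, -1.0]]
ft_force: [-0.7, 0.6, -1.1]
grip_width: 0.0684
gripper_force: 0.0
[[-0.795 -0.239  0.557]
 [-0.196  0.971  0.137]
 [-0.574  0.    -0.819]]
pre [ 0.41930344 -0.18470904  0.13792   ] grasp tcp mid [ 0.48541526 -0.16843641  0.04068096]
t 9.72 pos [0.783  0.0543 0.2388] xang 72.43 q [ -5.  50.  20.   0. 110.  13.] w 0.0684 gf 0.0 F [-0.7  0.6 -1.1]
shift [-0.3078 -0.2256  0.0395] turn [-1.9000e-03 -2.9000e-03 -2.1183e+00]
top 199.0 (array([0.5875156 , 0.23306483]), np.float64(0.02190170272793774))
scene 1597.0 (array([0.56687489, 0.19164127]), np.float64(0.05914273794680963))
```

```bash

python3 -m jog '[[0,0,0,-0.0422,-0.0342,0,80],[0,0,0,-0.0422,-0.0342,0,80],[0,0,0,-0.0422,-0.0342,0,80],[0,0,0,-0.0422,-0.0342,0,80],[0,0,0,-0.0422,-0.0342,0,80],[0,0,0,-0.0422,-0.0342,0,80],[0,0,0,-0.0422,-0.0342,0,80],[0,0,0,-0.0422,-0.0342,0,80]]'
python3 -m jog '[[0,0,-0.177,0,0,0,80],[0,0,-0.177,0,0,0,80],[0,0,-0.177,0,0,0,80],[0,0,-0.177,0,0,0,80],[0,0,-0.177,0,0,0,80],[0,0,-0.177,0,0,0,80],[0,0,-0.177,0,0,0,80],[0,0,-0.177,0,0,0,80],[0,0,-0.177,0,0,0,80],[0,0,-0.177,0,0,0,80]]'
python3 -m jog '[[0,0,-0.177,0,0,0,80],[0,0,-0.171,0,0,0,80],[0,0,0,0,0,0,80]]'
cat > n.py <<'E'
import sys
from h import *
from scipy.spatial.transform import Rotation as R
X=np.array([.971,.239,0]);n=np.array([-.5736*X[0],-.5736*X[1],.8192]);y=np.array([-.239,.971,0])
T=np.c_[np.cross(y,-n),y,-n]
P=np.array(list(map(float,sys.argv[1:4])))+float(sys.argv[4])*n
s=observe();C=np.array(s['tool_rot'])
print('t',s['time_s'],'q',np.round(s['q']),'w',round(s['grip_width'],4),'F',np.round(s['ft_force'],1),'P',P.round(4),s['position'].round(4) if hasattr(s['position'],'round') else s['position'])
print('turn',R.from_matrix(C.T@T).as_rotvec().round(4),'shift now',(C.T@(P-s['position'])).round(4),'shift after turn',(T.T@(P-s['position'])).round(4))
E
python3 n.py .475 -.171 .056 .09
python3 - <<'E'
from h import *
d=get('top')
hsv=cv2.cvtColor(d['bgr'],cv2.COLOR_BGR2HSV)
m=((hsv[:,:,1]<28)&(hsv[:,:,2]>110)).astype(np.uint8)*255
u=proj(d,[.5637,.1897,.099]);b=[int(u[0]-45),int(u[1]-45),int(u[0]+45),int(u[1]+45)]
for c in blobs(d,m,b)[:3]: print(cv2.contourArea(c),circ(d,c,.105))
d2=get('scene')
o=np.hstack([cv2.resize(d['bgr'][190:290,145:245],(400,400)),cv2.resize(d2['bgr'][260:360,385:485],(400,400))]);cv2.imwrite('pics/seat.png',o)
E
```

```text
time_s: 10.82
position: [0.4142, -0.1861, 0.2437]
tool_rot: [[0.308, 0.951, 0.001], [0.951, -0.308, -0.001], [-0.001, 0.002, -1.0]]
ft_force: [0.4, -0.0, 0.5]
grip_width: 0.0679
gripper_force: 0.0
time_s: 12.08
position: [0.4157, -0.1854, 0.2436]
tool_rot: [[-0.994, 0.108, 0.001], [0.108, 0.994, -0.001], [-0.001, -0.001, -1.0]]
ft_force: [-0.3, -0.2, -0.9]
grip_width: 0.0679
gripper_force: 0.0
time_s: 12.45
position: [0.4161, -0.1855, 0.2435]
tool_rot: [[-0.973, -0.231, 0.001], [-0.231, 0.973, -0.001], [-0.001, -0.001, -1.0]]
ft_force: [-0.1, -0.1, 1.1]
grip_width: 0.0683
gripper_force: 0.0
t 12.45 q [ -39.   12.   87.   -0.   81. -142.] w 0.0683 F [-0.1 -0.1  1.1] P [ 0.4249 -0.1833  0.1297] [ 0.4161 -0.1855  0.2435]
turn [-0.0037 -0.6101 -0.0077] shift now [-0.009   0.0002  0.1138] shift after turn [ 0.0578 -0.      0.0984]
2748.0 (array([0.56225651, 0.18973974]), np.float64(0.06113557597786906))
248.5 (array([0.56575238, 0.1933412 ]), np.float64(0.019305892342893774))
72.0 (array([0.56225975, 0.18847655]), np.float64(0.02280624338816454))
```

View pics/seat.png

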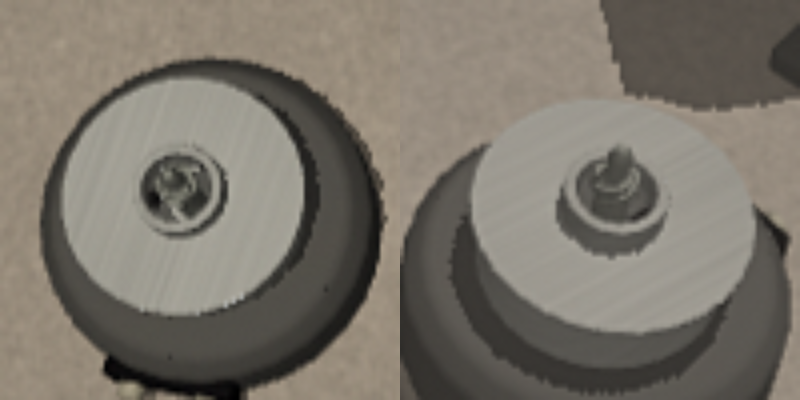

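The cover sits flat and concentric in both views, with the spindle upright in the hub. Next I'll tilt to nut a's axis.

```bash

python3 -m jog '[[0,-0.1525,0,0,0,0,85],[0,-0.1525,0,0,0,0,85],[0,-0.1525,0,0,0,0,85],[0,-0.1525,0,0,0,0,85],[0,0,0,0.03,0,0.02,85],[0,0,0,0.028,0,0.038,85],[0,0,0,0,0,0.04,85],[0,0,0,0,0,0,85]]'
python3 n.py .475 -.171 .056 -0.010
```

```text
time_s: 13.55
position: [0.4673, -0.1488, 0.17]
tool_rot: [[-0.854, -0.168, 0.493], [-0.138, 0.986, 0.098], [-0.502, 0.015, -0.865]]
ft_force: [0.9, -0.3, 0.1]
grip_width: 0.0725
gripper_force: 0.0
t 13.55 q [ -45.   12.  108.   34.   48. -165.] w 0.0725 F [ 0.9 -0.3  0.1] P [ 0.4806 -0.1696  0.0478] [ 0.4673 -0.1488  0.17  ]
turn [-0.0259 -0.0839 -0.069 ] shift now [ 0.0529 -0.0246  0.1101] shift after turn [ 0.0636 -0.0233  0.1046]
```

J6 reached its limit, so I'll take the same grasp turned by 180°.

```bash
sed -i 's/y=np.array(\[-.239,.971,0\])/y=-np.array([-.239,.971,0])/' n.py
python3 -m jog '[[0,0,0.18,0,0,0,85],[0,0,0.18,0,0,0,85],[0,0,0.18,0,0,0,85],[0,0,0.18,0,0,0,85],[0,0,0.18,0,0,0,85],[0,0,0.18,0,0,0,85],[0,0,0.18,0,0,0,85],[0,0,0.18,0,0,0,85],[0,0,0.18,0,0,0,85],[0,0,0.18,0,0,0,85]]'
python3 -m jog '[[0,0,0.18,0,0,0,85],[0,0,0.18,0,0,0,85],[0,0,0.18,0,0,0,85],[0,0,0.18,0,0,0,85],[0,0,0.18,0,0,0,85],[0,0,0.18,0,0,0,85],[0,0,0.18,0,0,0,85],[0,0,0,0,0,0,85]]'
python3 n.py .475 -.171 .056 0.09
```

```text
time_s: 14.8
position: [0.4673, -0.1504, 0.1729]
tool_rot: [[0.036, 0.867, 0.497], [0.991, -0.094, 0.093], [0.128, 0.489, -0.863]]
ft_force: [-0.6, -0.6, -0.6]
grip_width: 0.0725
gripper_force: 0.0
time_s: 15.8
position: [0.4674, -0.1503, 0.1726]
tool_rot: [[0.835, 0.238, 0.497], [0.221, -0.971, 0.093], [0.504, 0.032, -0.863]]
ft_force: [-0.9, 0.7, 0.4]
grip_width: 0.0725
gripper_force: 0.0
t 15.8 q [-45.  12. 108.  34.  48.  10.] w 0.0725 F [-0.9  0.7  0.4] P [ 0.4249 -0.1833  0.1297] [ 0.4674 -0.1503  0.1726]
turn [0.0274 0.0819 0.0162] shift now [-0.0644  0.0206  0.0128] shift after turn [-0.0649  0.0219  0.007 ]
```

```bash

python3 -m jog '[[0.0274,0.0819,0.0162,0,0,0,85],[0,0,0,-0.033,0.011,0.0035,85],[0,0,0,-0.032,0.011,0.0035,85],[0,0,0,0,0,0,85],[0,0,0,0,0,0,85]]'
python3 n.py .475 -.171 .056 0.04
```

```text
time_s: 16.42
position: [0.4254, -0.1833, 0.1292]
tool_rot: [[0.795, 0.24, 0.557], [0.197, -0.971, 0.137], [0.573, 0.0, -0.819]]
ft_force: [-0.2, 0.0, 0.3]
grip_width: 0.0729
gripper_force: 0.0
t 16.425 q [-57.  15. 116.  48.  47. -14.] w 0.0729 F [-0.2  0.   0.3] P [ 0.4527 -0.1765  0.0888] [ 0.4254 -0.1833  0.1292]
turn [-0.0004  0.0003  0.0012] shift now [-0.0001 -0.      0.0493] shift after turn [-0.0001 -0.      0.0493]
```

```bash

python3 -m jog '[[0,0,0,0,0,0.025,85],[0,0,0,0,0,0.025,85],[0,0,0,0,0,0.02,85],[0,0,0,0,0,0.015,85],[0,0,0,0,0,0.008,85],[0,0,0,0,0,0.006,85],[0,0,0,0,0,0,85]]'
python3 n.py .475 -.171 .056 -0.01
python3 -m jog '[[0,0,0,0,0,0,45],[0,0,0,0,0,0,45],[0,0,0,0,0,0,30],[0,0,0,0,0,0,30],[0,0,0,0,0,0,30],[0,0,0,0,0,0,30]]' 60
```

```text
time_s: 17.3
position: [0.4803, -0.1692, 0.0474]
tool_rot: [[0.796, 0.24, 0.556], [0.196, -0.971, 0.139], [0.573, -0.001, -0.82]]
ft_force: [-0.9, -0.3, 0.1]
grip_width: 0.0728
gripper_force: 0.0
t 17.3 q [-49.  28. 116.  62.  35. -25.] w 0.0728 F [-0.9 -0.3  0.1] P [ 0.4806 -0.1696  0.0478] [ 0.4803 -0.1692  0.0474]
turn [-0.0017  0.0008 -0.0001] shift now [ 0.0004  0.0005 -0.0002] shift after turn [ 0.0004  0.0005 -0.0002]
time_s: 18.05
position: [0.4799, -0.1696, 0.0478]
tool_rot: [[0.796, 0.239, 0.556], [0.195, -0.971, 0.138], [0.573, -0.001, -0.819]]
ft_force: [-5.3, -0.7, 7.1]
grip_width: 0.0415
gripper_force: 59.5
```

```bash

python3 -m jog '[[0,0,0,0,0,-0.015,30],[0,0,0,0,0,-0.025,30],[0,0,0,0,0,-0.025,30],[0,0,0,0,0,-0.025,30],[0,0,0,0,0,-0.01,30],[0,-0.1525,0,0,0,0,30],[0,-0.1525,0,0,0,0,30],[0,-0.1525,0,0,0,0,30],[0,-0.1525,0,0,0,0,30],[0,0,0,0,0,0,30]]'
python3 d.py 0.5637 0.1897 0.19 13.8
```

```text
time_s: 19.3
position: [0.4258, -0.182, 0.1285]
tool_rot: [[0.97, 0.244, 0.009], [0.243, -0.97, 0.006], [0.01, -0.004, -1.0]]
ft_force: [0.4, 0.7, -1.2]
grip_width: 0.0411
gripper_force: 61.2
t 19.3 pos [ 0.4258 -0.182   0.1285] xang 14.09 q [-38.  20.  97.   1.  63.  37.] w 0.0411 gf 61.2 F [ 0.4  0.7 -1.2]
shift [ 0.2249 -0.3272 -0.058 ] turn [-0.0039 -0.0101  0.0051]
```

```bash

python3 -m jog '[[-0.004,-0.01,0.005,0,0,-0.03,30],[0,0,0,0.0,0,-0.028,30],[0,0,0,0.028,-0.041,0,30],[0,0,0,0.028,-0.041,0,30],[0,0,0,0.028,-0.041,0,30],[0,0,0,0.028,-0.041,0,30],[0,0,0,0.028,-0.041,0,30],[0,0,0,0.028,-0.041,0,30],[0,0,0,0.028,-0.041,0,30],[0,0,0,0.028,-0.041,0,30]]'
python3 -m jog '[[0,0,-0.18,0,0,0,30],[0,0,-0.18,0,0,0,30],[0,0,-0.18,0,0,0,30],[0,0,-0.18,0,0,0,30],[0,0,-0.18,0,0,0,30],[0,0,-0.18,0,0,0,30],[0,0,-0.18,0,0,0,30],[0,0,-0.18,0,0,0,30],[0,0,-0.18,0,0,0,30],[0,0,-0.18,0,0,0,30]]'
python3 -m jog '[[0,0,-0.18,0,0,0,30],[0,0,-0.18,0,0,0,30],[0,0,-0.18,0,0,0,30],[0,0,0,0,0,0,30],[0,0,0,0,0,0,30]]'
python3 d.py 0.5637 0.1897 0.16 148
python3 - <<'E'
from h import *
o=[]
for n,z in(('top',.2),('scene',.2)):
    d=get(n);u=proj(d,[.5637,.1897,.16]).astype(int)
    o.append(cv2.resize(d['bgr'][max(u[1]-50,0):u[1]+50,u[0]-50:u[0]+50],(400,400)))
    d['bgr'];cv2.imwrite('pics/raw_%s.png'%n,d['bgr'])
cv2.imwrite('pics/nutover.png',np.hstack(o))
E
```

```text
time_s: 20.55
position: [0.5647, 0.1898, 0.1858]
tool_rot: [[0.972, 0.236, -0.001], [0.236, -0.972, 0.003], [-0.001, -0.003, -1.0]]
ft_force: [0.2, -0.2, -0.5]
grip_width: 0.0416
gripper_force: 61.2
time_s: 21.8
position: [0.5642, 0.1881, 0.1857]
tool_rot: [[-0.456, 0.89, -0.002], [0.89, 0.456, 0.003], [0.003, -0.0, -1.0]]
ft_force: [0.1, 0.5, -0.8]
grip_width: 0.0413
gripper_force: 61.1
time_s: 22.42
position: [0.5645, 0.1883, 0.1862]
tool_rot: [[-0.843, 0.537, -0.001], [0.537, 0.843, 0.001], [0.001, -0.0, -1.0]]
ft_force: [-0.4, 0.3, -0.9]
grip_width: 0.0409
gripper_force: 61.1
t 22.43 pos [0.5645 0.1883 0.1862] xang 147.5 q [  7.  28.  71.   0.  81. -50.] w 0.0409 gf 61.1 F [-0.4  0.3 -0.9]
shift [0.0014 0.0008 0.0262] turn [-0.0001 -0.0013 -0.0088]
```

View pics/nutover.png

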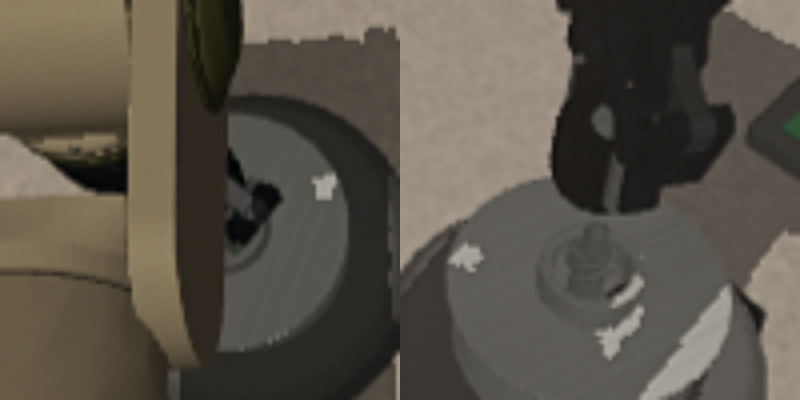

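The nut (black, bottom edge at about (620,210) in the crop) hangs above the spindle tip at (597,232) and looks upright. I'll lower it gently and watch the force.

```bash

python3 -m jog '[[0,0,0,0.0014,0.0008,0.015,30],[0,0,0,0,0,0.01,30],[0,0,0,0,0,0.008,30],[0,0,0,0,0,0.006,30],[0,0,0,0,0,0,30]]'
python3 -m jog '[[0,0,0,0,0,0.005,30],[0,0,0,0,0,0,30]]'
python3 d.py 0.5637 0.1897 0.132 148
python3 -m jog '[[0,0,0,0,0,0.003,30],[0,0,0,0,0,0,30]]'
python3 d.py 0.5637 0.1897 0.132 148
```

```text
time_s: 23.15
position: [0.5638, 0.19, 0.1471]
tool_rot: [[-0.845, 0.534, -0.001], [0.534, 0.845, -0.001], [0.001, -0.001, -1.0]]
ft_force: [-0.4, 0.7, -0.4]
grip_width: 0.0412
gripper_force: 61.1
time_s: 23.4
position: [0.5638, 0.1899, 0.1424]
tool_rot: [[-0.845, 0.535, -0.001], [0.535, 0.845, -0.001], [0.001, -0.001, -1.0]]
ft_force: [0.4, -0.7, -0.2]
grip_width: 0.0412
gripper_force: 61.1
t 23.4 pos [0.5638 0.1899 0.1424] xang 147.69 q [  7.  31.  75.  -0.  75. -50.] w 0.0412 gf 61.1 F [ 0.4 -0.7 -0.2]
shift [-0.     -0.0002  0.0104] turn [-0.0013 -0.0005 -0.0054]
time_s: 23.65
position: [0.5638, 0.1899, 0.1394]
tool_rot: [[-0.845, 0.534, -0.001], [0.534, 0.845, -0.001], [0.0, -0.001, -1.0]]
ft_force: [-0.8, 0.1, -1.2]
grip_width: 0.0415
gripper_force: 61.1
t 23.65 pos [0.5638 0.1899 0.1394] xang 147.69 q [  7.  31.  75.  -0.  74. -50.] w 0.0415 gf 61.1 F [-0.8  0.1 -1.2]
shift [-0.     -0.0003  0.0074] turn [-0.0013 -0.0004 -0.0053]
```

Home would be TCP z of about 0.122, and the stop is expected at 0.126–0.136.

```bash

for i in 1 ; do :; done
python3 -m jog '[[0,0,0,0,0,0.002,30],[0,0,0,0,0,0,30]]' | egrep 'pos|force:'
python3 -m jog '[[0,0,0,0,0,0.002,30],[0,0,0,0,0,0,30]]'| egrep 'pos|force:'
python3 -m jog '[[0,0,0,0,0,0.0015,30],[0,0,0,0,0,0,30]]'| egrep 'pos|force:'
```

```text
position: [0.5638, 0.19, 0.1375]
ft_force: [-0.5, 0.3, -0.8]
gripper_force: 61.1
position: [0.564, 0.19, 0.1358]
ft_force: [0.2, 0.7, 0.6]
gripper_force: 61.6
position: [0.5641, 0.19, 0.1353]
ft_force: [-3.1, -0.4, 8.5]
gripper_force: 62.4
```

```bash

python3 -m jog '[[0,0,0.1,0,0,0.0004,30],[0,0,0.1,0,0,0.0005,30],[0,0,0,0,0,0,30]]'| egrep 'pos|force:'
python3 -m jog '[[0,0,0.1,0,0,0.0005,30],[0,0,0.1,0,0,0.0005,30],[0,0,0,0,0,0,30]]'
python3 d.py 0.5637 0.1897 0.122 125
```

```text
position: [0.5645, 0.1899, 0.1352]
ft_force: [-3.7, -1.0, 13.3]
gripper_force: 62.6
time_s: 25.15
position: [0.5649, 0.1898, 0.1351]
tool_rot: [[-0.569, 0.822, 0.004], [0.822, 0.569, -0.001], [-0.003, 0.003, -1.0]]
ft_force: [-4.4, -3.1, 16.9]
grip_width: 0.0411
gripper_force: 63.1
t 25.15 pos [0.5649 0.1898 0.1351] xang 124.71 q [  7.  31.  76.  -0.  73. -27.] w 0.0411 gf 63.1 F [-4.4 -3.1 16.9]
shift [ 0.0007 -0.0011  0.0131] turn [ 0.0028  0.0031 -0.005 ]
```

It isn't following after 23°. I'll lift, turn back 30° and set it down again.

```bash

python3 -m jog '[[0,0,0,0,0,-0.006,30],[0,0,-0.18,0,0,0,30],[0,0,-0.18,0,0,0,30],[0,0,-0.16,0,0,0,30],[0,0,0,0,0,0,30]]'| egrep 'pos|force:'
python3 d.py 0.5637 0.1897 0.1375 154.5
```

```text
position: [0.5638, 0.19, 0.1379]
ft_force: [0.2, 0.4, -0.2]
gripper_force: 61.3
t 25.77 pos [0.5638 0.19   0.1379] xang 154.49 q [  7.  31.  75.  -0.  74. -57.] w 0.0412 gf 61.3 F [ 0.2  0.4 -0.2]
shift [-0.0001 -0.0003  0.0004] turn [-0.0014 -0.0009 -0.0002]
```

```bash

python3 -m jog '[[0,0,0,0,0,0.0015,30],[0,0,0,0,0,0.0015,30],[0,0,0,0,0,0,30]]'| egrep 'pos|force:'
python3 -m jog '[[0,0,0.14,0,0,0.0007,30],[0,0,0.14,0,0,0.0007,30],[0,0,0,0,0,0,30]]'| egrep 'pos|force:'
python3 -m jog '[[0,0,0.14,0,0,0.0005,30],[0,0,0.14,0,0,0.0005,30],[0,0,0,0,0,0,30]]'| egrep 'pos|force:'
python3 -m jog '[[0,0,0.14,0,0,0.0003,30],[0,0,0.14,0,0,0.0003,30],[0,0,0,0,0,0,30]]'| egrep 'pos|force:'
python3 -m jog '[[0,0,0.18,0,0,0,30],[0,0,0.18,0,0,0,30],[0,0,0.18,0,0,0,30],[0,0,0,0,0,0,30]]'
python3 d.py 0.5637 0.1897 0.122 125
```

```text
position: [0.5639, 0.19, 0.1356]
ft_force: [-1.4, -0.5, 3.1]
gripper_force: 61.8
position: [0.5645, 0.1899, 0.1353]
ft_force: [-2.2, -1.0, 10.7]
gripper_force: 62.3
position: [0.565, 0.1897, 0.1352]
ft_force: [-2.5, -2.4, 15.0]
gripper_force: 62.7
position: [0.5654, 0.1896, 0.1351]
ft_force: [-1.3, -2.8, 17.4]
gripper_force: 63.0
time_s: 27.78
position: [0.5658, 0.1894, 0.1351]
tool_rot: [[0.254, 0.967, 0.006], [0.967, -0.254, -0.001], [0.0, 0.006, -1.0]]
ft_force: [-0.1, -3.9, 16.2]
grip_width: 0.0411
gripper_force: 63.0
t 27.77 pos [0.5658 0.1894 0.1351] xang 75.31 q [ 7. 31. 75. -0. 73. 22.] w 0.0411 gf 63.0 F [-0.1 -3.9 16.2]
shift [-0.0002 -0.0022  0.0131] turn [ 0.006   0.0025 -0.8672]
```

```bash

python3 -m jog '[[0,0,0.1,0,-0.001,-0.0015,30],[0,0,0.15,0,0,0,30],[0,0,0.18,0,0,0,30],[0,0,0.18,0,0,0,30],[0,0,0.18,0,0,0,30],[0,0,0,0,0,0,30]]'
python3 d.py 0.5637 0.1897 0.122 13.8
```

```text
time_s: 28.52
position: [0.5644, 0.1899, 0.1354]
tool_rot: [[0.866, 0.501, 0.004], [0.501, -0.866, -0.001], [0.003, 0.003, -1.0]]
ft_force: [1.5, -1.9, 9.0]
grip_width: 0.0414
gripper_force: 62.1
t 28.52 pos [0.5644 0.1899 0.1354] xang 30.05 q [ 7. 31. 76. -0. 73. 67.] w 0.0414 gf 62.1 F [ 1.5 -1.9  9. ]
shift [-0.0008 -0.0002  0.0134] turn [ 0.0024 -0.0036  0.2836]
```

Nut a stays 13 mm above home through about 125° of turning, so it's the wrong one. I'll set it upright on the bench where the cover was.

```bash

python3 -m jog '[[0,0,0,0,0,-0.02,30],[0,0,0,0,0,-0.03,30],[0,0,0,-0.0399,0.0318,0,30],[0,0,0,-0.0399,0.0318,0,30],[0,0,0,-0.0399,0.0318,0,30],[0,0,0,-0.0399,0.0318,0,30],[0,0,0.142,0,0,0.04,30],[0,0,0.142,0,0,0.05,30],[0,0,0,0,0,0.05,30],[0,0,0,0,0,0.02,30]]' | egrep 'pos|force'
python3 -m jog '[[0,0,0,0,0,0.008,30],[0,0,0,0,0,0,30]]'
python3 d.py 0.49 0.0 0.007 13.8
```

```text
position: [0.4878, 0.0001, 0.0214]
ft_force: [0.2, 0.5, -0.4]
gripper_force: 61.2
time_s: 30.02
position: [0.4892, -0.0002, 0.0161]
tool_rot: [[0.971, 0.241, -0.001], [0.241, -0.971, -0.001], [-0.001, 0.001, -1.0]]
ft_force: [0.7, -0.6, -0.7]
grip_width: 0.0411
gripper_force: 61.2
t 30.02 pos [ 4.892e-01 -2.000e-04  1.610e-02] xang 13.95 q [-14.  32. 100.  -0.  48.  62.] w 0.0411 gf 61.2 F [ 0.7 -0.6 -0.7]
shift [0.0008 0.     0.0091] turn [0.0006 0.0007 0.0025]
```

```bash

python3 -m jog '[[0,0,0,0,0,0.005,30],[0,0,0,0,0,0.003,30],[0,0,0,0,0,0,30]]'| egrep 'pos|force:'
python3 -m jog '[[0,0,0,0,0,0.0015,30],[0,0,0,0,0,0,30]]'
python3 d.py 0.49 0.0 0.007 13.8
```

```text
position: [0.489, -0.0001, 0.008]
ft_force: [0.1, -0.2, 0.0]
gripper_force: 61.2
time_s: 30.65
position: [0.4892, -0.0001, 0.0072]
tool_rot: [[0.97, 0.241, 0.0], [0.241, -0.97, -0.001], [-0.0, 0.001, -1.0]]
ft_force: [-2.9, -0.4, 8.7]
grip_width: 0.0413
gripper_force: 62.4
t 30.65 pos [ 4.892e-01 -1.000e-04  7.200e-03] xang 13.97 q [-14.  33. 101.  -0.  46.  62.] w 0.0413 gf 62.4 F [-2.9 -0.4  8.7]
shift [0.0008 0.0001 0.0002] turn [0.001  0.     0.0029]
```

```bash

python3 -m jog '[[0,0,0,0,0,0,60],[0,0,0,0,0,0,85],[0,0,0,0,0,0,85],[0,0,0,0,0,0,85],[0,0,0,0,0,-0.03,85],[0,0,0,0,0,-0.04,85],[0,0,0,0,0,-0.05,85],[0,0,0,0,0,-0.05,85]]' | egrep 'width|pos'
python3 -m jog '[[0,0,0,-0.0214,0.0505,0,85],[0,0,0,-0.0214,0.0505,0,85],[0,0,0,-0.0214,0.0505,0,85],[0,0,0,-0.0214,0.0505,0,85],[0,0,0,-0.0214,0.0505,0,85],[0,0.1525,0,0,0,0,85],[0,0.1525,0,0,0,0,85],[0,0.1525,0,0,0,0,85],[0,0.1525,0,0,0,0,85],[0,0,0,0,0,0,85]]' | egrep 'pos|rot'
python3 n.py .4963 -.2584 .056 0.09
python3 - <<'E'
from h import *
for n in('top','scene'):
    d=get(n);hsv=cv2.cvtColor(d['bgr'],cv2.COLOR_BGR2HSV);m=(hsv[:,:,2]<45).astype(np.uint8)*255
    u=proj(d,[.489,0,.017]);b=[int(v) for v in(u[0]-25,u[1]-25,u[0]+25,u[1]+25)]
    for c in blobs(d,m,b)[:1]:
        M=cv2.moments(c);v=(M['m10']/M['m00'],M['m01']/M['m00']);print(n,u,cv2.boundingRect(c),onz(d,v,.017))
E
```

```text
position: [0.4888, 0.0, 0.1779]
grip_width: 0.0726
position: [0.4449, -0.2712, 0.1758]
tool_rot: [[0.798, 0.238, 0.554], [0.195, -0.971, 0.138], [0.571, -0.002, -0.821]]
t 32.9 q [-61.  17. 102.  40.  59.  -6.] w 0.0725 F [-1.3  0.4 -0.1] P [ 0.4462 -0.2707  0.1297] [ 0.4449 -0.2712  0.1758]
turn [-0.0014  0.0032 -0.0017] shift now [-0.0252 -0.      0.0386] shift after turn [-0.0254 -0.0001  0.0385]
top [283.91994699 286.36047406] (273, 276, 22, 22) [0.48912522 0.00070259 0.017     ]
scene [382.90169238 259.87292869] (373, 247, 22, 26) [ 4.88183549e-01 -8.12314846e-05  1.70000000e-02]
```

Nut a stands upright at (0.489,0). Nut b is next.

```bash

python3 -m jog '[[0,0,0,-0.0127,0,0.019,85],[0,0,0,-0.0127,0,0.019,85],[0,0,0,0,0,0,85]]'| egrep 'pos'
python3 -m jog '[[0,0,0,0,0,0.025,85],[0,0,0,0,0,0.025,85],[0,0,0,0,0,0.02,85],[0,0,0,0,0,0.015,85],[0,0,0,0,0,0.008,85],[0,0,0,0,0,0.007,85],[0,0,0,0,0,0,85]]' | egrep 'pos|ft'
python3 n.py .4963 -.2584 .056 -0.01
```

```text
position: [0.4475, -0.2699, 0.1303]
position: [0.5028, -0.2569, 0.0489]
ft_force: [-0.1, 0.5, 0.3]
t 34.25 q [-54.  32. 105.  53.  42. -18.] w 0.0727 F [-0.1  0.5  0.3] P [ 0.5019 -0.257   0.0478] [ 0.5028 -0.2569  0.0489]
turn [-0.0011  0.0018  0.0024] shift now [-0.0014 -0.0001  0.0004] shift after turn [-0.0014 -0.0001  0.0004]
```

```bash

python3 -m jog '[[0,0,0,-0.0014,0,0.0004,85],[0,0,0,0,0,0,45],[0,0,0,0,0,0,45],[0,0,0,0,0,0,30],[0,0,0,0,0,0,30],[0,0,0,0,0,0,30],[0,0,0,0,0,0,30]]' 60 | egrep 'pos|width|force'
python3 n.py .4963 -.2584 .056 -0.01
python3 -m jog '[[0,0,0,0,0,-0.015,30],[0,0,0,0,0,-0.025,30],[0,0,0,0,0,-0.025,30],[0,0,0,0,0,-0.025,30],[0,0,0,0,0,-0.01,30],[0,-0.1525,0,0,0,0,30],[0,-0.1525,0,0,0,0,30],[0,-0.1525,0,0,0,0,30],[0,-0.1525,0,0,0,0,30],[0,0,0,0,0,0,30]]' | egrep 'width|force'
python3 d.py 0.5637 0.1897 0.185 13.8
```

```text
position: [0.5015, -0.2574, 0.0483]
ft_force: [-5.1, -0.6, 6.2]
grip_width: 0.0419
gripper_force: 60.7
t 35.125 q [-54.  32. 105.  53.  42. -18.] w 0.0419 F [-5.1 -0.6  6.2] P [ 0.5019 -0.257   0.0478] [ 0.5015 -0.2574  0.0483]
turn [-0.0001  0.0016  0.0026] shift now [ 0.0001 -0.0003  0.0006] shift after turn [ 0.0001 -0.0003  0.0006]
ft_force: [-0.2, -0.9, -1.6]
grip_width: 0.0413
gripper_force: 61.2
t 36.38 pos [ 0.4474 -0.2701  0.1295] xang 14.13 q [-44.  25.  88.  -0.  67.  32.] w 0.0413 gf 61.2 F [-0.2 -0.9 -1.6]
shift [ 0.225  -0.4175 -0.0557] turn [0.0004 0.0002 0.0058]
```

```bash

python3 -m jog '[[0,0,0,0,0,-0.055,30],[0,0,0,0.025,-0.0464,0,30],[0,0,0,0.025,-0.0464,0,30],[0,0,0,0.025,-0.0464,0,30],[0,0,0,0.025,-0.0464,0,30],[0,0,0,0.025,-0.0464,0,30],[0,0,0,0.025,-0.0464,0,30],[0,0,0,0.025,-0.0464,0,30],[0,0,0,0.025,-0.0464,0,30],[0,0,0,0.025,-0.0464,0,30]]'|egrep 'pos'
python3 -m jog '[[0,0,-0.18,0,0,0,30],[0,0,-0.18,0,0,0,30],[0,0,-0.18,0,0,0,30],[0,0,-0.18,0,0,0,30],[0,0,-0.18,0,0,0,30],[0,0,-0.18,0,0,0,30],[0,0,-0.18,0,0,0,30],[0,0,-0.18,0,0,0,30],[0,0,-0.18,0,0,0,30],[0,0,-0.18,0,0,0,30]]'|egrep 'pos'
python3 -m jog '[[0,0,-0.18,0,0,0,30],[0,0,-0.18,0,0,0,30],[0,0,-0.18,0,0,0,30],[0,0,0,0,0,0,30]]'|egrep 'pos'
python3 d.py 0.5637 0.1897 0.145 148
```

```text
position: [0.5637, 0.1898, 0.1839]
position: [0.5634, 0.188, 0.1838]
position: [0.5635, 0.188, 0.1839]
t 39.38 pos [0.5635 0.188  0.1839] xang 147.93 q [  7.  28.  72.   0.  80. -51.] w 0.0414 gf 61.3 F [-0.3 -0.3 -0.9]
shift [0.0006 0.0015 0.0389] turn [ 0.0005 -0.0019 -0.0013]
```

```bash

python3 -m jog '[[0,0,0,0.0006,0.0015,0.015,30],[0,0,0,0,0,0.014,30],[0,0,0,0,0,0.01,30],[0,0,0,0,0,0.004,30],[0,0,0,0,0,0,30]]'| egrep 'pos|force:'
python3 -m jog '[[0,0,0,0,0,0.002,30],[0,0,0,0,0,0.001,30],[0,0,0,0,0,0,30]]' | egrep 'pos|force:'
python3 -m jog '[[0,0,0,0,0,0.002,30],[0,0,0,0,0,0,30]]'| egrep 'pos|force:'
python3 d.py 0.5637 0.1897 0.122 148
```

```text
position: [0.5641, 0.1903, 0.1412]
ft_force: [-0.4, 0.4, -0.2]
gripper_force: 61.3
position: [0.5641, 0.1903, 0.1385]
ft_force: [-0.1, -0.6, -1.4]
gripper_force: 61.3
position: [0.564, 0.1903, 0.1362]
ft_force: [0.2, -0.2, -1.2]
gripper_force: 61.3
t 40.62 pos [0.564  0.1903 0.1362] xang 148.04 q [  7.  31.  75.  -0.  74. -51.] w 0.0417 gf 61.3 F [ 0.2 -0.2 -1.2]
shift [-0.     -0.0006  0.0142] turn [-0.0012 -0.0005  0.0007]
```

```bash

python3 -m jog '[[0,0,0,0,0,0.0015,30],[0,0,0,0,0,0,30]]' | egrep 'pos|force:'
python3 -m jog '[[0,0,0,0,0,0.0015,30],[0,0,0,0,0,0,30]]'| egrep 'pos|force:'
python3 -m jog '[[0,0,0,0,0,0.001,30],[0,0,0,0,0,0,30]]'| egrep 'pos|force:'
```

```text
position: [0.564, 0.1902, 0.1347]
ft_force: [0.1, -0.5, -0.9]
gripper_force: 61.3
position: [0.5642, 0.1902, 0.1335]
ft_force: [0.1, -0.6, 1.5]
gripper_force: 61.7
position: [0.5643, 0.1903, 0.133]
ft_force: [-1.4, -0.9, 3.8]
gripper_force: 62.2
```

Contact at 0.1333, about 11 mm above home. I'll turn clockwise, following the thread at 5.1 mm per rad.

```bash

python3 -m jog '[[0,0,0.1,0,0,0.0006,30],[0,0,0.1,0,0,0.0006,30],[0,0,0,0,0,0,30]]'| egrep 'pos|force:'
python3 -m jog '[[0,0,0.1,0,0,0.0005,30],[0,0,0.1,0,0,0.0005,30],[0,0,0,0,0,0,30]]'| egrep 'pos|force:'
python3 d.py 0.5637 0.1897 0.122 148
```

```text
position: [0.5649, 0.1903, 0.1324]
ft_force: [0.4, 0.3, 7.1]
gripper_force: 62.3
position: [0.5655, 0.1894, 0.132]
ft_force: [1.2, -4.1, 10.4]
gripper_force: 62.7
t 42.12 pos [0.5655 0.1894 0.132 ] xang 125.04 q [  7.  31.  76.  -0.  73. -28.] w 0.0418 gf 62.7 F [ 1.2 -4.1 10.4]
shift [ 0.0013 -0.0013  0.01  ] turn [ 0.0011  0.0044 -0.4007]
```

```bash

python3 -m jog '[[0,0,0.12,0,0,0.0005,30],[0,0,0.12,0,0,0.0005,30],[0,0,0.12,0,0,0.0005,30],[0,0,0,0,0,0,30]]'| egrep 'pos|force:'
python3 d.py 0.5637 0.1897 0.122 148;python3 -c "
from rig import observe;print(observe()['wrist_torque'])"
```

```text
position: [0.5651, 0.1896, 0.1313]
ft_force: [-3.1, -3.8, 17.3]
gripper_force: 63.5
t 42.62 pos [0.5651 0.1896 0.1313] xang 104.39 q [ 7. 31. 76. -0. 73. -7.] w 0.0412 gf 63.5 F [-3.1 -3.8 17.3]
shift [ 0.0005 -0.0014  0.0093] turn [ 0.0021  0.0035 -0.7612]
[-0.76157357  0.72630917 -0.1483138 ]
```

It looks caught on a thread start (17 N, slow descent). I'll lift, turn back 30° and set it down again, lighter and centred.

```bash

python3 -m jog '[[0,0,0,0,0,-0.007,30],[0,0,-0.18,0,0,0,30],[0,0,-0.18,0,0,0,30],[0,0,-0.16,0,0,0,30],[0,0,0,0,0,0,30]]'| egrep 'pos|force:'
python3 d.py 0.5637 0.1897 0.135 134
```

```text
position: [0.5639, 0.1903, 0.1354]
ft_force: [-0.6, -0.4, -1.8]
gripper_force: 61.3
t 43.25 pos [0.5639 0.1903 0.1354] xang 134.21 q [  7.  31.  75.  -0.  74. -37.] w 0.0418 gf 61.3 F [-0.6 -0.4 -1.8]
shift [-0.0003 -0.0006  0.0004] turn [-0.0016 -0.0004  0.0037]
```

```bash

python3 -m jog '[[0,0,0,-0.0003,-0.0006,0.0015,30],[0,0,0,0,0,0.001,30],[0,0,0,0,0,0,30]]' | egrep 'pos|force:'
python3 -m jog '[[0,0,0,0,0,0.001,30],[0,0,0,0,0,0,30]]' | egrep 'pos|force:'
python3 -m jog '[[0,0,0,0,0,0.001,30],[0,0,0,0,0,0,30]]' | egrep 'pos|force:'
python3 -m jog '[[0,0,0.1,0,0,0.0005,30],[0,0,0.1,0,0,0.0005,30],[0,0,0,0,0,0,30]]'| egrep 'pos|force:'
python3 d.py 0.5637 0.1897 0.135 134
```

```text
position: [0.564, 0.1896, 0.1335]
ft_force: [-1.2, 0.9, 3.0]
gripper_force: 61.8
position: [0.5644, 0.1897, 0.133]
ft_force: [0.9, 0.4, 5.9]
gripper_force: 62.3
position: [0.5648, 0.1897, 0.1326]
ft_force: [0.3, 0.3, 8.7]
gripper_force: 62.6
position: [0.5653, 0.189, 0.132]
ft_force: [1.4, -3.5, 10.0]
gripper_force: 62.7
t 44.5 pos [0.5653 0.189  0.132 ] xang 122.72 q [  7.  31.  76.  -0.  73. -26.] w 0.0412 gf 62.7 F [ 1.4 -3.5 10. ]
shift [ 0.0014 -0.001  -0.003 ] turn [ 0.0023  0.0038 -0.1968]
```

```bash

python3 -m jog '[[0,0,0.1,0.0012,-0.0008,-0.0005,30],[0,0,0.1,0,0,0.0003,30],[0,0,0,0,0,0,30]]'| egrep 'pos|force:'
python3 -m jog '[[0,0,0.12,0,0,0.0003,30],[0,0,0.12,0,0,0.0003,30],[0,0,0.12,0,0,0.0003,30],[0,0,0,0,0,0,30]]'| egrep 'pos|force:'
python3 d.py 0.5637 0.1897 0.135 134;python3 -c "
from rig import observe;print(observe()['wrist_torque'])"
```

```text
position: [0.5636, 0.19, 0.132]
ft_force: [-1.7, -0.9, 9.4]
gripper_force: 62.7
position: [0.5632, 0.1902, 0.1303]
ft_force: [0.4, -1.1, 5.2]
gripper_force: 62.1
t 45.38 pos [0.5632 0.1902 0.1303] xang 90.65 q [ 7. 31. 76. -0. 73.  7.] w 0.0418 gf 62.1 F [ 0.4 -1.1  5.2]
shift [-0.0005  0.0005 -0.0047] turn [ 0.0013  0.0011 -0.7566]
[-0.06785171 -0.09811657 -0.06415238]
```

Now it follows the thread (1.7 mm for 21°, with the force falling), so nut b fits. I'll continue.

```bash

python3 -m jog '[[0,0,0.15,0,0,0.0007,30],[0,0,0.15,0,0,0.0007,30],[0,0,0.15,0,0,0.0007,30],[0,0,0.15,0,0,0.0008,30],[0,0,0,0,0,0,30]]'| egrep 'pos|force:'
python3 d.py 0.5637 0.1897 0.122 134
python3 -m jog '[[0,0,0.15,0,0,0.0008,30],[0,0,0.15,0,0,0.0008,30],[0,0,0.15,0,0,0.0008,30],[0,0,0,0,0,0,30]]'| egrep 'pos|force:'
python3 d.py 0.5637 0.1897 0.122 134
```

```text
position: [0.5633, 0.1903, 0.1272]
ft_force: [1.0, 0.1, 4.6]
gripper_force: 62.0
t 46.0 pos [0.5633 0.1903 0.1272] xang 56.36 q [ 7. 31. 76. -0. 72. 41.] w 0.0415 gf 62.0 F [1.  0.1 4.6]
shift [-0.0002  0.0007  0.0052] turn [ 1.7000e-03  7.0000e-04 -1.3551e+00]
position: [0.5634, 0.1903, 0.125]
ft_force: [1.4, -0.2, 7.1]
gripper_force: 62.2
t 46.5 pos [0.5634 0.1903 0.125 ] xang 30.62 q [ 7. 31. 76. -0. 72. 67.] w 0.0417 gf 62.2 F [ 1.4 -0.2  7.1]
shift [-0.      0.0006  0.003 ] turn [ 2.5000e-03  2.0000e-04 -1.8043e+00]
```

```bash

python3 -m jog '[[0,0,0.15,0,0,0.0007,30],[0,0,0.15,0,0,0.0007,30],[0,0,0,0,0,0,30]]'| egrep 'pos|force:'
python3 -m jog '[[0,0,0.12,0,0,0.0006,30],[0,0,0.12,0,0,0.0006,30],[0,0,0,0,0,0,30]]'| egrep 'pos|force:'
python3 d.py 0.5637 0.1897 0.122 134;python3 -c "
from rig import observe;print(observe()['wrist_torque'])"
```

```text
position: [0.5634, 0.19, 0.1235]
ft_force: [2.8, -1.5, 5.4]
gripper_force: 62.2
position: [0.5635, 0.19, 0.1227]
ft_force: [1.6, -0.7, 8.5]
gripper_force: 62.5
t 47.25 pos [0.5635 0.19   0.1227] xang -0.31 q [ 7. 32. 77. -0. 72. 98.] w 0.0416 gf 62.5 F [ 1.6 -0.7  8.5]
shift [0.0002 0.0003 0.0007] turn [ 3.3000e-03 -1.0000e-04 -2.3441e+00]
[-0.26774672 -0.17742369 -0.09414615]
```

```bash

python3 -m jog '[[0,0,0.1,0,0,0.0004,30],[0,0,0.1,0,0,0.0004,30],[0,0,0,0,0,0,30]]'| egrep 'pos|force:'
python3 d.py 0.5637 0.1897 0.122 134;python3 -c "
from rig import observe;print(observe()['wrist_torque'])"
```

```text
position: [0.5637, 0.1901, 0.1227]
ft_force: [0.6, -0.9, 12.7]
gripper_force: 63.0
t 47.62 pos [0.5637 0.1901 0.1227] xang -11.76 q [  7.  32.  77.  -0.  72. 109.] w 0.0417 gf 63.0 F [ 0.6 -0.9 12.7]
shift [0.0001 0.0004 0.0007] turn [ 4.4000e-03 -1.6000e-03 -2.5439e+00]
[-0.20241792  0.09041617 -0.12312385]
```

The descent has stopped at 0.1227, which is home, and the force is rising. I'll release and check.

```bash

python3 -m jog '[[0,0,0,0,0,-0.001,30],[0,0,0,0,0,0,55],[0,0,0,0,0,0,80],[0,0,0,0,0,0,80],[0,0,0,0,0,-0.02,80],[0,0,0,0,0,-0.04,80],[0,0,0,0,0,-0.05,80],[0,0,0,-0.05,0.03,-0.02,80],[0,0,0,-0.05,0.03,0,80],[0,0,0,-0.05,0.03,0,80]]'| egrep 'pos|force:'
python3 -m jog '[[0,0,0,-0.04,0.045,0,80],[0,0,0,-0.04,0.045,0,80],[0,0,0,-0.03,0.04,0,80],[0,0,0,0,0,0,80],[0,0,0,0,0,0,80]]'| egrep 'pos|force:'
python3 - <<'E'
from h import *
o=[];D={};U={}
for n in('top','scene'):
    d=get(n);D[n]=d;u=proj(d,[.5637,.1897,.132]).astype(int)
    o.append(cv2.resize(d['bgr'][u[1]-50:u[1]+50,u[0]-50:u[0]+50],(400,400)))
    hsv=cv2.cvtColor(d['bgr'],cv2.COLOR_BGR2HSV);m=(hsv[:,:,2]<45).astype(np.uint8)*255
    for c in blobs(d,m,[u[0]-20,u[1]-20,u[0]+20,u[1]+20])[:1]:
        M=cv2.moments(cv2.convexHull(c));U[n]=(M['m10']/M['m00'],M['m01']/M['m00']);print(n,cv2.boundingRect(c),onz(d,U[n],.132))
print(tri(D['top'],U['top'],D['scene'],U['scene']))
cv2.imwrite('pics/final.png',np.hstack(o))
E
```

```text
position: [0.3955, 0.1325, 0.2519]
ft_force: [0.6, -0.5, 0.3]
gripper_force: 0.0
position: [0.2635, 0.0283, 0.2523]
ft_force: [-0.1, -0.1, 1.6]
gripper_force: 0.0
top (175, 223, 26, 25) [0.56347983 0.19094576 0.132     ]
scene (427, 286, 27, 31) [0.56264622 0.19062407 0.132     ]
(array([0.56324311, 0.19084459, 0.13280923]), np.float64(0.00020536476299728377))
```

View pics/final.png

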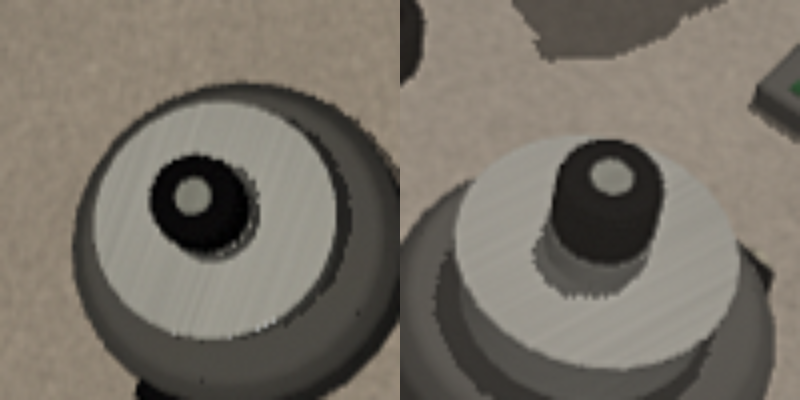

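The nut sits upright on the hub and the cover is flat. The nut's midpoint measures (0.563,0.191,0.133) against 0.132 expected, so I'm handing in.

```bash
python3 -c "
from rig import job;print(job.close_job())"
```

```text
the job is handed in; nothing more can be done
None
```

The job is handed in: the cover is seated flat on the rim, nut b is screwed down to the hub, and nut a (it did not thread) stands on the bench about 0.2 m from the bowl; the hand-in call returned no verdict.

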